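Fit the risers to the can sealer and run its carriage in

TASK

Set the can sealer up for short cans: thread the three flanged aluminium risers over the upright spindle of its pulled-out carriage, flange down, the widest first, then the middle one and the narrowest on top, each sitting flat on what is beneath it. Then push the loaded carriage in by its red bar, without slamming it, until it is fully home under the sealing head. Leave the cans, jar, lids and wrench where they are.

Things in the scene. Friction and masses are not known exactly. Their poses are not given: they have to be found in the camera images.
- wide_mid (a point): Centre (half-way up, on the bore axis) of the WIDE riser: loose turned aluminium, a flat round flange with a round boss (hub) on it. Flange 130 mm across, 8 mm thick; boss 50 mm across, rising 18 mm above the flange; 26 mm high over all, this point 13 mm above its underside; bore 24 mm straight through; about 0.34 kg. Lies on the table flange down; z points up along the bore.
- middle_mid (a point): Centre of the MIDDLE riser: as the wide one, but its flange is 105 mm across (boss 50 mm across, 26 mm high over all, bore 24 mm, about 0.25 kg).
- narrow_mid (a point): Centre of the NARROW riser: as the wide one, but its flange is 80 mm across (boss 50 mm across, 26 mm high over all, bore 24 mm, about 0.17 kg).
- spindle_foot (a point): Foot of the upright steel spindle on the sealer's sliding carriage: on its axis, level with the carriage's flat top (140 x 140 mm), 50 mm above the table, where the wide riser's underside rests. Spindle 20 mm in diameter, 66 mm high, its top 12 mm tapering to 10 mm. The point moves with the carriage; its x axis (level) is the direction in which the carriage is pushed in, z is up.
- push_bar (a point): Middle of the red round push bar on the front of the carriage: 18 mm thick, 110 mm long, level, crosswise to the travel (along its y axis), its axis 75 mm above the table, 140 mm in front of the spindle. Push its outer side (away from the spindle) along the point's +x axis. It is open below: guide rails under it reach 30 mm, their front carrier 34 mm above the table.
- carriage (a joint): Travel of the carriage on its rails in m: 0 = fully out, 0.22 = home against the stop under the sealing head; it starts between 0 and 0.04. Sliding takes about 3 N (more when moved fast), and it stays where it is left.
- sealer: Can sealer: green cast machine 0.51 m high, bolted down at the robot's left. Origin on the table under the chuck axis (where the spindle stands when home); its x axis is the carriage's inward travel. Sealing head and column cover x from -0.055 to 0.205 m, y from -0.095 to 0.095 m in this frame; the head's underside is 250 mm and the chuck's 214 mm above the table.
- can_green: loose full can with a green label, 75 mm across and 112 mm high, standing; origin at the centre of its underside. A bystander.
- can_yellow: loose full can with a yellow label, 75 mm across and 112 mm high, standing; origin at the centre of its underside. A bystander.
- can_blue: loose full can with a blue label, 75 mm across and 112 mm high, standing; origin at the centre of its underside. A bystander.
- can_red: loose full can with a red label, 75 mm across and 112 mm high, standing; origin at the centre of its underside. A bystander.
- jar: Loose glass jar, 72 mm across and 120 mm high, standing; origin at the centre of its underside. A bystander.
- lids: Loose stack of steel can lids, 78 mm across and 26 mm high; origin at the centre of its underside. A bystander.
- wrench: Loose steel wrench 180 mm long, lying flat; origin at the middle of its underside. A bystander.
Things that resemble listed ones, but are neither listed nor needed, are in the scene too. Leave any pink look-alike of the part that bears wide_mid alone.

How it is judged:
On the way, in this order (a step that is already met when the one before it is completed fails the run):
1. the wide riser is threaded on the spindle, flat on the carriage, with the carriage still out (z of wide_mid in the frame of spindle_foot between 0.01 and 0.016 m and horizontal distance between wide_mid and spindle_foot below 0.005 m and angle between wide_mid's own z axis and vertical below 0.06 rad and value of joint carriage below 0.1 m), for 0.2 s.
2. the middle riser is threaded on and sits flat on the wide one, carriage still out (all of step 1 and z of middle_mid in the frame of spindle_foot between 0.036 and 0.042 m and horizontal distance between middle_mid and spindle_foot below 0.005 m and angle between middle_mid's own z axis and vertical below 0.06 rad), for 0.2 s.
3. the narrow riser is threaded on and sits flat on the middle one, carriage still out (all of step 2 and z of narrow_mid in the frame of spindle_foot between 0.062 and 0.068 m and horizontal distance between narrow_mid and spindle_foot below 0.005 m and angle between narrow_mid's own z axis and vertical below 0.06 rad), for 0.2 s.
4. the carriage is pushed home with the stack on it (z of wide_mid in the frame of spindle_foot between 0.01 and 0.016 m and horizontal distance between each of wide_mid, middle_mid, narrow_mid and spindle_foot below 0.005 m and angle between each of wide_mid, middle_mid, narrow_mid's own z axis and vertical below 0.06 rad and z of middle_mid in the frame of spindle_foot between 0.036 and 0.042 m and z of narrow_mid in the frame of spindle_foot between 0.062 and 0.068 m and value of joint carriage above 0.214 m), for 0.2 s.
At the end, for the whole second after the job is handed in: All three risers are on the spindle, flange down and flat (within 3 mm of their seated height, 5 mm of the spindle's axis and 0.06 rad of upright): wide one on the carriage, middle one on it, narrow one on top; the carriage is home (within 6 mm of its 0.22 m stop); everything is let go and at rest (all of step 4 and linear speed of each of riser_wide, riser_middle, riser_narrow below 0.02 m/s); the robot touches nothing.
It fails at once if the carriage is slammed (faster than 0.5 m/s) (velocity of joint carriage above 0.5 m/s).
It fails at once if a can, the jar, the lids or the wrench is moved by more than 30 mm (distance of any of can_green, can_yellow, can_blue, can_red, jar, lids, wrench from where it was at the start of the episode above 0.03 m).
It also fails if it takes over 72 s, if anything falls off the work surface, if the arm or the gripper's body presses on something with over 40 N, if the wrist force passes 120 N, or if a joint passes its speed limit or range.

ROBOT

A 6-joint arm with a two-finger parallel gripper is mounted at the origin on the work surface. World frame = base frame: x ahead of the robot, y to its left, z up, the work surface at z = 0. Lengths are in m, angles in rad, forces in N, time in s.
With the tool pointing down it reaches from about 0.325 to 0.9 m from the base axis. Payload 6.1 kg.
Tool frame: the origin (TCP) lies at the centre of the arm's flange, where the gripper is bolted on; the fingertips stand 173 mm ahead of it and the grasp point (between the pads) lies 155 mm ahead of it; z points along the fingers, y is the direction in which the jaws open and shut (so a half turn about z gives the same grasp; the last joint's range is limited). The gripper opens to 85 mm and grips with 20 to 120 N. Pads are 22 mm wide; open, the fingers measure 114 mm over their backs; the gripper's body (76 mm by 85 mm) begins 54 mm behind the grasp point. The pads swing forward as they close: fully open they stand 13 mm farther back than shut.
Start: joints at [1.013, 0.22, 1.526, -0, 1.395, -0.126], TCP at [0.262, 0.568, 0.405] pointing down, gripper open.
Joint ranges: [-2.98, 2.98], [-0.91, 2.08], [0.09, 2.57], [-1.24, 4.39], [0.2, 2.65], [-2.68, 2.68]. Speed limits (rad/s): [2.57, 2.57, 3.01, 3.14, 3.14, 3.14].

INTERFACE

Orientations are given as a rotation vector (axis times angle).
In Python, from station import * gives the robot as it stands. Calls block until the motion is done:
- goto(position, orientation): joint-space move of the TCP to a pose.
- movel(position, rotation=None, v=0.15, threshold=None): straight line of the TCP; rotation=None keeps the orientation; v is the mean speed in m/s. With threshold (N) it stops when the force on the tool has changed by that much, and returns True; else False.
- move_joints(angles): joint-space move.
- grip(opening, f_grip=None): opening from 0.0 (shut) to 1.0 (fully open); f_grip is the grip in N (None keeps the last); returns when the fingers have stopped.
- sleep(seconds).
- solve_ik(position, orientation): joint angles nearest the present ones, or None.
- get_image(name): name is "scene" or "side" or "wrist"; returns the picture (480x640x3 uint8, red, green, blue); there is no depth.
- calibration(name): a dict with "fx", "fy", "cx", "cy" (pixels), "distortion" ([k1, k2, p1, p2, k3] as OpenCV has them; the pictures are not rectified), "rvec" (rotation vector, rad) and "tvec" (3), from world to camera coordinates, as OpenCV has them. Camera axes: x right, y down, z forward; pixel columns grow to the right and rows downward; lengths in m; the calibration is good to about 2 mm. A picture is of the moment at which its call begins: read the wrist's pose just before it. calibration takes no time and is no camera call; for the wrist camera it gives the pose at the moment of the call.
A pose or a line that the arm cannot do raises MotionError and nothing moves.
- close_job(): hands the job in, once; it reports no verdict.
Trained networks look in the newest picture that a camera, given by its name, has taken for a name from the list of things; names that differ only in an ending like _2 or _b are one class to them, and where a whole thing is asked for, a point or a joint stands for the part that bears it (a point fixed in the world has none). Each returns a list of dicts, best first, with "confidence" (0 to 1); they miss things now and then, are a little off and sometimes report something else, mostly with a low value. They report only what shows in the picture. A call takes as long as a camera call. They do not tell look-alikes from the thing itself.
- silhouettes(camera, target): "mask" (480x640 bool, what is visible of it) and "extent" ([left, top, right, bottom] in pixels, round what is visible of it).
Readings, each from a call of its own:
- current_clock(): time.
- current_joint_positions(): joint angles.
- current_joint_velocities(): joint speeds.
- current_joint_torque(): joint torques, N m.
- current_tool_pos(): TCP position.
- current_ee_rot(): TCP orientation.
- current_ft_force(): force on the tool from outside, world axes, zero at the start.
- current_ft_torque(): the same for the moment, N m.
- current_grip_width(): opening from 0.0 (shut) to 1.0 (fully open).
Only numpy, scipy, OpenCV 4.12 (cv2) and the standard library are available. Lean on these libraries where they do the work, as an engineer would, in place of code of your own. Each camera call takes 0.05 s, during which the arm holds its last target.

## Working session

There is one attempt and no reset: what is moved stays moved. The work goes in short steps, each a Python script; the robot and the scene stay as the last script left them, time stands still between calls to the robot, and variables do not carry over. Pictures are saved under pics/ and viewed, and the job is handed in when it is done.

```bash
ls; mkdir -p pics
python3 - <<'E'
from station import *
import cv2
for n in ["scene","side","wrist"]:
    im=get_image(n); cv2.imwrite(f"pics/{n}0.png",im[:,:,::-1])
    c=calibration(n); print(n,{k:(v if not hasattr(v,'tolist') else v.tolist()) for k,v in c.items()})
print(current_clock(),current_ee_rot(),current_tool_pos())
E
```

```text
pics
scene {'fx': 475.1395331576765, 'fy': 475.1395331576765, 'cx': 330.7648182081731, 'cy': 240.68690155779464, 'distortion': [-0.10575166548500746, 0.0, 0.0, 0.0, 0.0], 'rvec': [2.4487498556623555, 0.924647520114552, -0.2707622463664432], 'tvec': [-0.3334847548354343, -0.31539286444905923, 1.387199681073379]}
side {'fx': 611.2119668608814, 'fy': 611.2119668608814, 'cx': 310.72340819792674, 'cy': 237.56654272015712, 'distortion': [-0.2144295444090508, 0.0, 0.0, 0.0, 0.0], 'rvec': [0.8357978414836009, 2.5818212197975967, -1.0125959711783161], 'tvec': [0.4839438755003063, -0.09792945606434512, 1.5288403885025397]}
wrist {'fx': 426.75131051788355, 'fy': 426.75131051788355, 'cx': 308.32247885971594, 'cy': 242.80701670305734, 'distortion': [-0.10393802474065801, 0.0, 0.0, 0.0, 0.0], 'rvec': [-2.4089713654003657, -1.5432491505956123, -0.24572154252180828], 'tvec': [-0.6236668792731653, -0.041943989841480504, 0.3804825560146902]}
0.15 [-6.72849579e-01 -3.06811001e+00  2.42453356e-03] [0.26144261 0.56743653 0.40380372]
```

View pics/scene0.png

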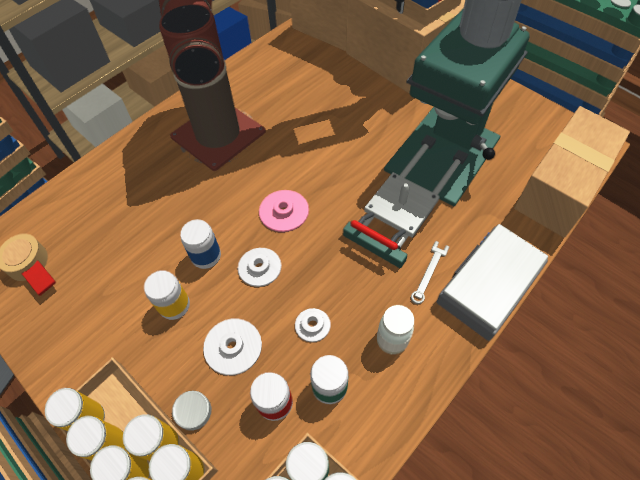

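View pics/side0.png

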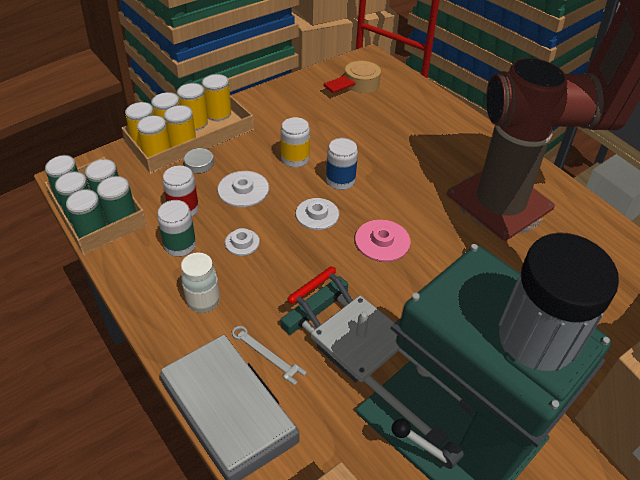

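View pics/wrist0.png

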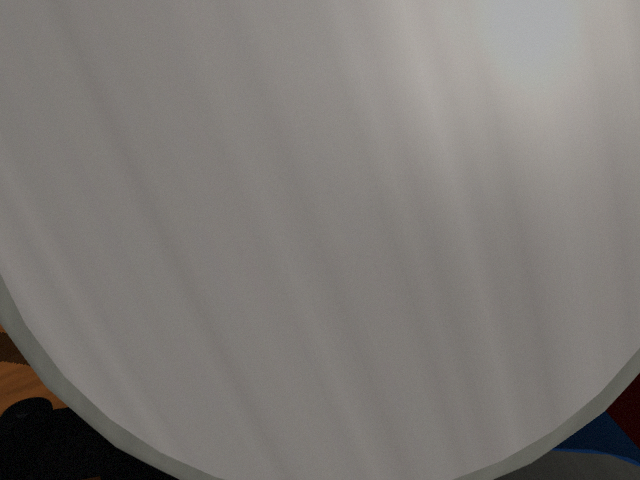

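```bash
cat > h.py <<'E'
from station import *
import numpy as np, cv2
from scipy.optimize import minimize, least_squares
def proj(c,P):
    P=np.atleast_2d(np.asarray(P,float))
    K=np.array([[c['fx'],0,c['cx']],[0,c['fy'],c['cy']],[0,0,1.]])
    p,_=cv2.projectPoints(P,np.array(c['rvec'],float),np.array(c['tvec'],float),K,np.array(c['distortion'],float))
    return p.reshape(-1,2)
def unproj(c,uv,z):
    K=np.array([[c['fx'],0,c['cx']],[0,c['fy'],c['cy']],[0,0,1.]])
    n=cv2.undistortPoints(np.array(uv,float).reshape(-1,1,2),K,np.array(c['distortion'],float)).reshape(-1,2)
    R=cv2.Rodrigues(np.array(c['rvec'],float))[0]; t=np.array(c['tvec'],float).ravel()
    o=-R.T@t; d=np.c_[n,np.ones(len(n))]@R
    return o+d*((z-o[2])/d[:,2])[:,None]
def circ(x,y,z,r,n=60):
    a=np.linspace(0,2*np.pi,n,endpoint=False)
    return np.c_[x+r*np.cos(a),y+r*np.sin(a),np.full(n,z)]
def render(c,parts,S=4):
    m=np.zeros((480*S,640*S),np.uint8)
    for P in parts:
        q=proj(c,P)*S+(S-1)/2
        cv2.fillConvexPoly(m,cv2.convexHull(np.round(q).astype(np.int32)),1)
    return m
def riser(x,y,R,z0=0.):
    return [np.vstack([circ(x,y,z0,R),circ(x,y,z0+.008,R)]),np.vstack([circ(x,y,z0+.008,.025),circ(x,y,z0+.026,.025)])]
def cyl(x,y,R,h): return [np.vstack([circ(x,y,0,R),circ(x,y,h,R)])]
def cen(m,S=1):
    v,u=np.nonzero(m); return np.array([u.mean(),v.mean()])/S-(S-1)/2/S
def locate(c,mask,model,z=.008):
    """model(x,y)->parts; match centroid"""
    tc=cen(mask); p=unproj(c,[tc],z)[0][:2]
    for _ in range(4):
        m=render(c,model(*p)); rc=cen(m,4)
        p=p+(unproj(c,[tc],z)[0]-unproj(c,[rc],z)[0])[:2]
    m=render(c,model(*p))[::4,::4]>0
    return p,(m&mask).sum()/(m|mask).sum()
E
python3 - <<'E'
from h import *
for n in ["scene","side"]:
    get_image(n); c=calibration(n); print(n, 'tcp',proj(c,[0.2614,0.567,0.404]).round())
    for t in ["wide_mid","middle_mid","narrow_mid"]:
        R=.065 if t[0]=='w' else .0525 if t[0]=='m' else .04
        for s in silhouettes(n,t):
            m=s['mask']; 
            o=locate(c,m,lambda x,y:riser(x,y,R))
            print(t,round(s['confidence'],2),np.round(s['extent']),o[0].round(4),round(o[1],3))
    for t in ["can_green","can_yellow","can_blue","can_red","jar","lids","wrench","spindle_foot","push_bar","carriage","sealer"]:
        for s in silhouettes(n,t):
            m=s['mask']; x=''
            if t[:3]=='can' or t=='jar':
                x=locate(c,m,lambda x,y:cyl(x,y,.0375 if t!='jar' else .036,.112 if t!='jar' else .12),z=.056)
            if t=='lids': x=locate(c,m,lambda x,y:cyl(x,y,.039,.026),z=.013)
            print(t,round(s['confidence'],2),np.round(s['extent']),cen(m).round(1),x)
            if t in("spindle_foot","push_bar","carriage"): cv2.imwrite(f"pics/m_{n}_{t}.png",m.astype(np.uint8)*255)
print(current_clock())
E
```

```text
scene tcp [[422. -47.]]
wide_mid 0.64 [202. 323. 263. 376.] [ 0.5142 -0.4089] 0.928
wide_mid 0.61 [260. 190. 307. 233.] [ 0.3406 -0.0712] 0.964
middle_mid 0.85 [238. 248. 283. 289.] [ 0.4151 -0.2276] 0.92
middle_mid 0.52 [344.   0. 533. 269.] [0.4807 0.4791] 0.037
narrow_mid 0.59 [293. 312. 327. 342.] [ 0.6137 -0.2551] 0.817
can_green 0.75 [312. 357. 349. 407.] [328.5 378.8] (array([ 0.73473892, -0.33332013]), np.float64(0.9404978749241044))
can_yellow 0.6 [144. 271. 188. 318.] [166.3 294.8] (array([ 0.3383055 , -0.43376329]), np.float64(0.9077468953282082))
can_blue 0.85 [182. 222. 224. 269.] [200.3 243.7] (array([ 0.29341986, -0.29468591]), np.float64(0.9266709928617781))
can_red 0.82 [250. 373. 293. 421.] [271.1 396.2] (array([ 0.67324245, -0.43442771]), np.float64(0.936545240893067))
jar 0.56 [204. 321. 265. 374.] [232.1 346.2] (array([ 0.5400582 , -0.41581535]), np.float64(0.6105263157894737))
lids 0.8 [173. 393. 214. 430.] [191.5 410. ] (array([ 0.55692001, -0.56194161]), np.float64(0.935054773082942))
wrench 0.86 [415. 242. 450. 305.] [428.6 272.5] 
spindle_foot 0.84 [350. 170
[... 1095 characters left out ...]
 -0.44384609]), np.float64(0.67018779342723))
jar 0.67 [180. 253. 221. 313.] [199.8 282.4] (array([ 0.77121192, -0.15465964]), np.float64(0.8980676328502415))
lids 0.72 [184. 151. 214. 178.] [198.3 159.9] (array([ 0.55719273, -0.559854  ]), np.float64(0.8667642752562226))
lids 0.65 [157. 204. 196. 258.] [176.3 228.3] (array([ 0.72161313, -0.36914164]), np.float64(0.5307971014492754))
wrench 0.8 [234. 327. 306. 385.] [268.6 354.5] 
spindle_foot 0.72 [216. 172. 271. 210.] [242.8 188.3] 
spindle_foot 0.67 [287. 265. 402. 382.] [349.6 330.3] 
push_bar 0.71 [286. 267. 400. 384.] [350.3 331.3] 
carriage 0.71 [288. 269. 398. 381.] [350.  330.8] 
sealer 0.79 [280. 236. 619. 480.] [473.4 353.8] 
1.65
```

Run:
```python
import cv2,numpy as np
a=cv2.imread('pics/scene0.png')[150:290,320:480]; b=cv2.imread('pics/side0.png')[230:400,270:430]
a=cv2.resize(a,(400,350),interpolation=2); b=cv2.resize(b,(400,425),interpolation=2)
o=np.zeros((425,800,3),np.uint8); o[:350,:400]=a;o[:,400:]=b; cv2.imwrite('pics/crop1.png',o)
```

```text
(no output)
```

View pics/crop1.png

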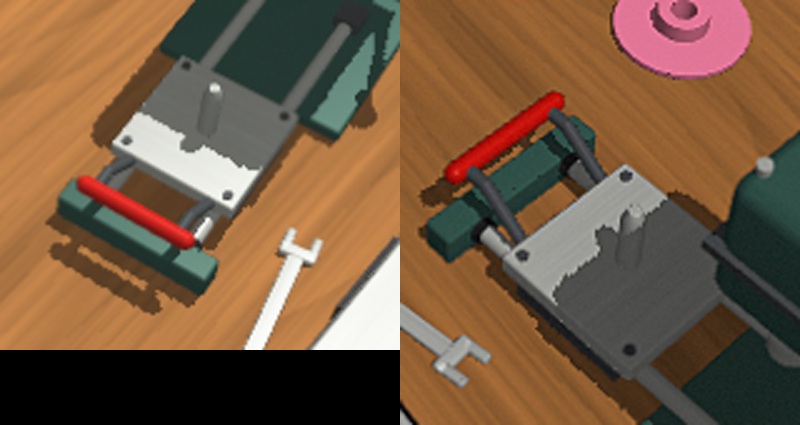

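Run:
```python
from h import *
cs,cd=calibration("scene"),calibration("side")
obs={'tip':((406,185),(364.8,313.2)),'barA':((353.2,223.2),(333.2,270)),'barB':((396.4,246.4),(291.6,299.6))}
P={}
for k,(a,b) in obs.items():
    f=lambda p:np.r_[proj(cs,p)[0]-a,proj(cd,p)[0]-b]
    r=least_squares(f,[.5,.1,.1]); P[k]=r.x; print(k,r.x.round(4),r.fun.round(1))
m=(P['barA']+P['barB'])/2; d=P['tip']-m; print(m,d,np.hypot(*d[:2]),np.arctan2(d[1],d[0]), np.arctan2(*(P['barB']-P['barA'])[:2]*[-1,1]))
```

```text
tip [0.5729 0.1286 0.1142] [-0.5 -0.6 -0.5  0.4]
barA [ 0.5321 -0.0173  0.0712] [-0.2 -0.3 -0.2  0.2]
barB [ 0.6488 -0.0022  0.0746] [-0.5 -0.6 -0.6  0.4]
[ 0.5904255  -0.00972154  0.07286509] [-0.01757179  0.13832677  0.04132354] 0.13943838781064563 1.6971506043191127 -1.4419756421108345
```

```bash
cat >> h.py <<'E'
def R_down(th):
    """tool x at world angle th, z down"""
    a=th/2; v=np.pi*np.array([np.cos(a),np.sin(a),0]); 
    return v
def th_at(p): return np.arctan2(p[1],p[0])+np.pi/2
def toolxyz(grasp, ):
    pass
def save(n,im): cv2.imwrite(f"pics/{n}.png",im[:,:,::-1])
W=np.array([.514,-.4075]);M=np.array([.4165,-.2262]);N=np.array([.614,-.2535])
SP=np.array([.5729,.1286]); DIR=np.array([np.cos(1.698),np.sin(1.698)])
E
python3 - <<'E'
from h import *
c=calibration("wrist"); R=cv2.Rodrigues(np.array(c['rvec']))[0]; o=-R.T@np.array(c['tvec'])
T=cv2.Rodrigues(current_ee_rot())[0]
print('cam in tool',T.T@(o-current_tool_pos()),'axes in tool',(T.T@R.T).round(3))
print(current_joint_positions())
for p in (W,M,N,SP):
    for z in (.33,.2):
        print(p,z,solve_ik([*p,z],R_down(th_at(p))))
E
```

```text
cam in tool [ 0.07976904 -0.00017324  0.03100522] axes in tool [[ 0.    -0.949 -0.314]
 [ 1.     0.    -0.001]
 [ 0.001 -0.314  0.949]]
[ 1.01290839e+00  2.20376932e-01  1.52650840e+00  2.85790411e-05
  1.39468608e+00 -1.26058766e-01]
[ 0.514  -0.4075] 0.33 [-7.90453580e-01  3.50893065e-01  1.51047526e+00 -4.44089210e-16
  1.28022433e+00 -1.20117372e-01]
[ 0.514  -0.4075] 0.2 [-7.90453580e-01  5.01135368e-01  1.57631004e+00 -4.44089210e-16
  1.06414725e+00 -1.20117372e-01]
[ 0.4165 -0.2262] 0.33 [-6.64134396e-01 -7.77809432e-02  1.98638211e+00 -4.44089210e-16
  1.23299149e+00 -1.66606252e-01]
[ 0.4165 -0.2262] 0.2 [-6.64134396e-01  1.23077693e-01  2.06340771e+00 -4.44089210e-16
  9.55107248e-01 -1.66606252e-01]
[ 0.614  -0.2535] 0.33 [-5.10151457e-01  3.69817503e-01  1.48616848e+00 -4.44089210e-16
  1.28560667e+00 -1.18602756e-01]
[ 0.614  -0.2535] 0.2 [-5.10151457e-01  5.18057868e-01  1.55191372e+00 -4.44089210e-16
  1.07162106e+00 -1.18602756e-01]
[0.5729 0.1286] 0.33 [ 8.65431649e-02  1.94446288e-01  1.70115295e+00 -4.44089210e-16
  1.24599341e+00 -1.34268648e-01]
[0.5729 0.1286] 0.2 [ 8.65431649e-02  3.62099988e-01  1.76911581e+00 -4.44089210e-16
  1.01037686e+00 -1.34268648e-01]
```

Run:
```python
from h import *
p=np.array([.157,.341,.42]); print(solve_ik(p,current_ee_rot()))
movel(p,v=.3)
q=current_joint_positions(); q=np.array(q); 
q[0]=0.087; move_joints(q)
print(current_tool_pos())
goto([*SP,.42],R_down(th_at(SP)))
c=calibration("wrist"); im=get_image("wrist"); save("w_sp",im)
import json; json.dump({k:np.array(v).tolist() for k,v in c.items()},open('c_sp.json','w'))
print(proj(c,[[*SP,.116],[*SP,.05],[.5904,-.0097,.075]]))
goto([*W,.36],R_down(th_at(W)))
c=calibration("wrist"); im=get_image("wrist"); save("w_W",im)
for s in silhouettes("wrist","wide_mid"): print(s['confidence'],s['extent'],locate(c,s['mask'],lambda x,y:riser(x,y,.065)))
json.dump({k:np.array(v).tolist() for k,v in c.items()},open('c_W.json','w'))
print(proj(c,[*W,.026]),current_clock(),current_ft_force())
```

```text
[ 9.28371966e-01 -4.34333712e-01  2.09988239e+00  2.99642003e-05
  1.47602519e+00 -2.10593015e-01]
[0.35948695 0.11083885 0.42015124]
[[309.02007737 229.5433887 ]
 [309.09078126 206.399195  ]
 [293.43491755 369.37423806]]
0.58 [227.7, 131.3, 391.0, 285.0] (array([ 0.51530158, -0.40916224]), np.float64(0.9363921238482765))
[[306.83685787 218.79152807]] 6.7833 [-0.18637848 -0.23980199  0.15317999]
```

View pics/w_sp.png

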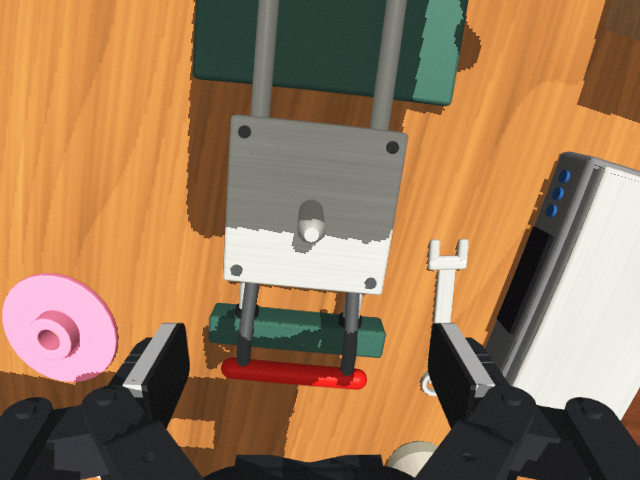

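View pics/w_W.png

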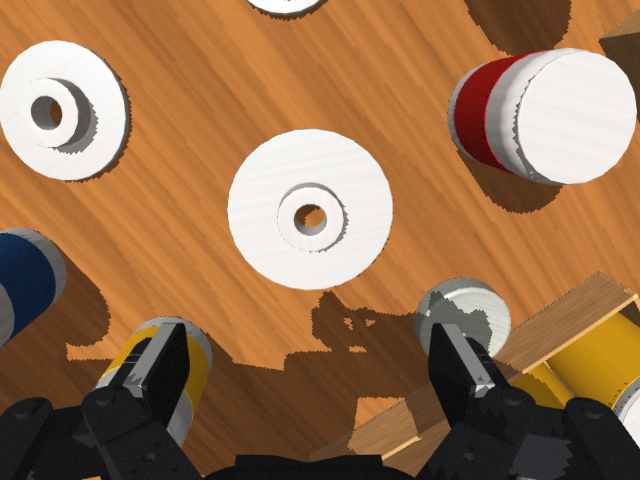

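Run:
```python
import cv2,numpy as np
a=cv2.imread('pics/w_sp.png')[190:260,275:345]; b=cv2.imread('pics/w_W.png')[170:265,265:360]
a=cv2.resize(a,(399,399),interpolation=0); b=cv2.resize(b,(399,399),interpolation=0)
cv2.imwrite('pics/crop2.png',np.hstack([a,b]))
```

```text
(no output)
```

View pics/crop2.png

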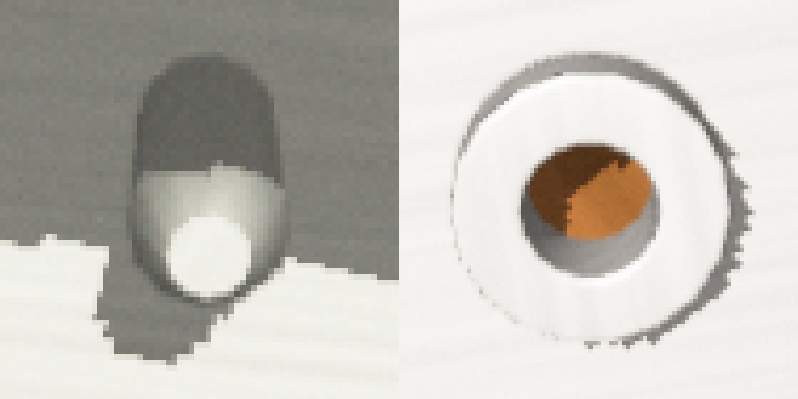

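Run:
```python
from h import *
import json
c=json.load(open('c_sp.json')); t=unproj(c,[(311,234.6)],.116)[0]; print('tip',t)
k=[(233,116),(406,135),(383,294),(224,282)]
P=unproj(c,k,.05)[:,:2]; print(P,P.mean(0),[np.hypot(*(P[i]-P[i-1])) for i in range(4)])
h=unproj(c,[(245,132),(392.5,147.5),(370.5,283.5),(236.5,270.5)],.05)[:,:2]; print('holes',h.mean(0))
e=unproj(c,[(228,368.5),(361,379.5)],.075)[:,:2]; print('bar',e,e.mean(0),np.arctan2(*(e[1]-e[0])[::-1])+np.pi/2)
c=json.load(open('c_W.json')); print('W',unproj(c,[(310,219.5)],.026)[0])
```

```text
tip [0.5749736  0.12545194 0.116     ]
[[0.49984577 0.18554589]
 [0.63391444 0.2013375 ]
 [0.65333202 0.06647098]
 [0.51577079 0.04684364]] [0.57571576 0.1250495 ] [np.float64(0.13961346639204789), np.float64(0.13499548660169225), np.float64(0.1362571906994823), np.float64(0.1389543955257596)]
holes [0.57547857 0.12469831]
bar [[ 0.53465399 -0.02199588]
 [ 0.65052981 -0.00706736]] [ 0.5925919  -0.01453162] 1.6989226700545892
W [ 0.51549166 -0.40936597  0.026     ]
```

Run:
```python
from h import *
Wc=np.array([.5154,-.4093])
grip(0.78,40)
r=R_down(th_at(Wc))
movel([*Wc,.22],r,v=.2)
print(movel([*Wc,.178],v=.04,threshold=5),current_tool_pos(),current_ft_force())
p=np.array(current_tool_pos())
movel([*Wc,p[2]+.003],v=.05)
print(current_tool_pos(),grip(0.3,40),current_grip_width(),current_ft_force())
c=calibration("wrist");save("w_gW",get_image("wrist"))
print(current_clock())
```

```text
False [ 0.51554044 -0.40945256  0.17837569] [-0.1187665  -0.16482035  1.00975527]
[ 0.51563119 -0.40953238  0.18212008] False 0.5687175096001126 [-2.73035014  1.87531299  4.92630016]
9.7667
```

View pics/w_gW.png

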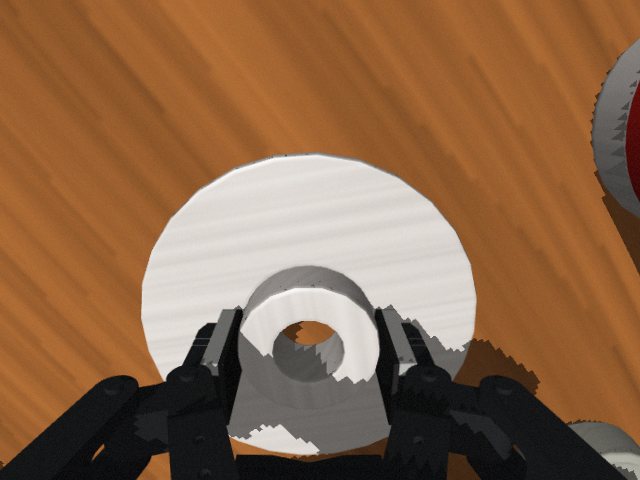

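Run:
```python
from h import *
movel([.5156,-.4095,.34],v=.25)
c=calibration("wrist");im=get_image("wrist");save("w_gW2",im); p=np.array(current_tool_pos());r=np.array(current_ee_rot())
print(p,r,current_grip_width(),current_ft_force())
print('tool axis bore proj', proj(c,[p[0],p[1],p[2]-.182+.026]))
cv2.imwrite('pics/crop3.png',cv2.resize(im[300:400,255:365,::-1],None,fx=6,fy=6,interpolation=0))
```

```text
[ 0.51483707 -0.40875114  0.33665681] [-2.82461526e+00 -1.36382703e+00  2.63943293e-03] 0.5695085304307208 [-0.13784774  0.59248944 -4.1503456 ]
tool axis bore proj [[305.88857804 351.2207092 ]]
```

View pics/crop3.png

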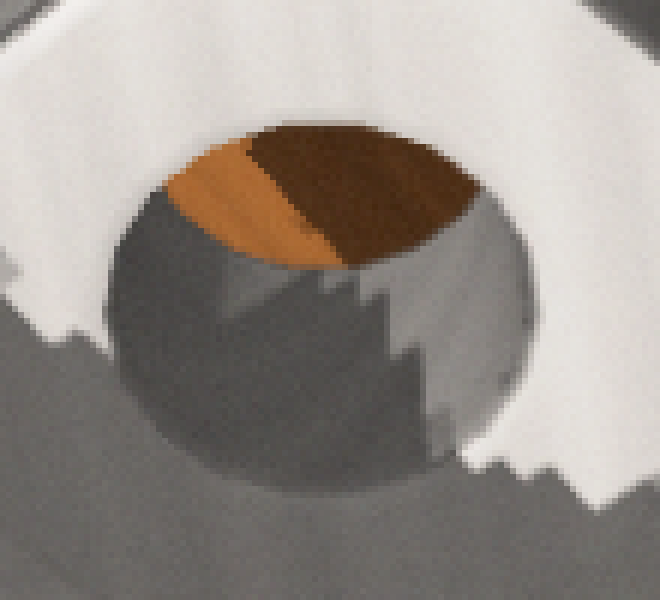

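Run:
```python
from h import *
T=np.array([.574,.1252]); r=R_down(th_at(T))
movel([T[0],T[1],.335],r,v=.25)
print(current_tool_pos()); sleep(.2); print(current_tool_pos(),current_ft_force())
print(movel([*T,.298],v=.08,threshold=5)); print(current_tool_pos(),current_ft_force(),current_clock())
for n in ("wrist","scene","side"):
    im=get_image(n); save("h1_"+n,im)
a=cv2.imread('pics/h1_wrist.png')[240:440,190:430];b=cv2.imread('pics/h1_scene.png')[130:250,340:480];d=cv2.imread('pics/h1_side.png')[250:390,280:440]
f=lambda x:cv2.resize(x,(400,300),interpolation=2)
cv2.imwrite('pics/h1.png',np.vstack([np.hstack([f(a),f(b)]),np.hstack([f(d),f(d)*0])]))
```

```text
[0.57404409 0.12436065 0.33495615]
[0.57407226 0.12459456 0.33495627] [ 0.67463339  0.1931767  -3.44614419]
False
[0.5739306  0.12522948 0.29748433] [-0.07858046  0.89755026 -3.38429816] 13.7083
```

View pics/h1.png

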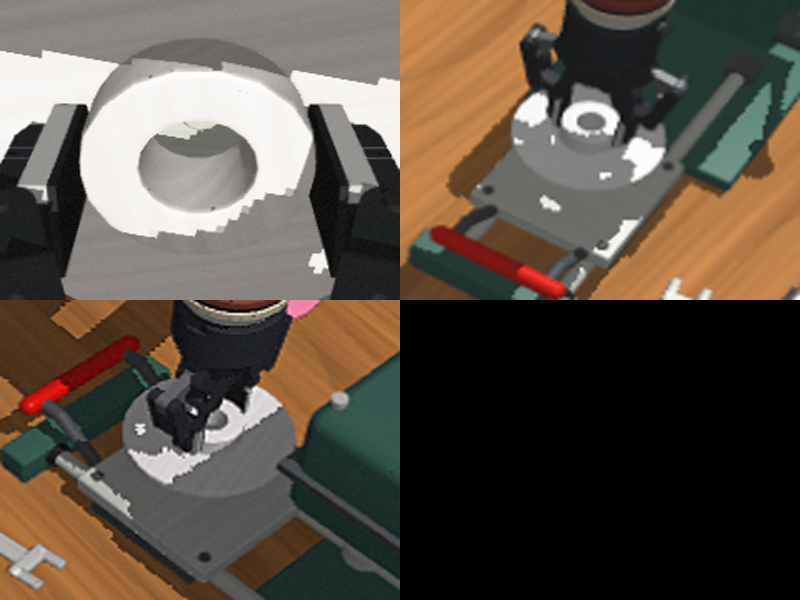

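Run:
```python
from h import *
T=np.array([.574,.1252])
for z in (.285,.265):
    h=movel([*T,z],v=.06,threshold=6); print(h,current_tool_pos(),current_ft_force())
    save(f"i_{z}",get_image("wrist"))
    if h: break
a=cv2.imread(f'pics/i_{z}.png')[240:440,190:430]; cv2.imwrite('pics/i.png',cv2.resize(a,(720,600)))
```

```text
False [0.57360216 0.12514924 0.28407372] [ 0.1376454   0.13763617 -3.38456191]
False [0.57375658 0.12517211 0.26430209] [ 0.69693556 -0.13512958 -4.27689514]
```

View pics/i.png

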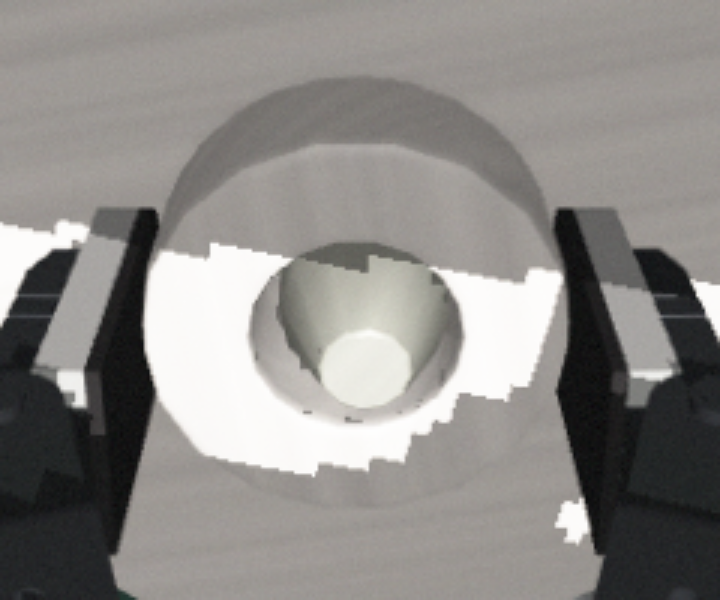

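Run:
```python
from h import *
T=np.array([.5748,.1254])
movel([*T,.262],v=.05)
h=movel([*T,.229],v=.05,threshold=6); print(h,current_tool_pos(),current_ft_force())
grip(0.74); print(current_grip_width(),current_tool_pos(),current_ft_force())
movel([*T,.34],v=.25)
sleep(.1)
save("s1_wrist",get_image("wrist"))
a=cv2.imread('pics/s1_wrist.png')
b=get_image("side")[230:400,270:470,::-1]
cv2.imwrite('pics/s1.png',np.vstack([np.hstack([cv2.resize(a,(400,300)),cv2.resize(b,(400,300))])]))
print(current_clock())
```

```text
True [0.57441333 0.12535878 0.23202264] [-0.90873872 -0.60101571  4.34039414]
0.742033715866695 [0.57350629 0.12529593 0.23069289] [-0.20014381  0.76722223 -0.38563282]
16.7167
```

View pics/s1.png

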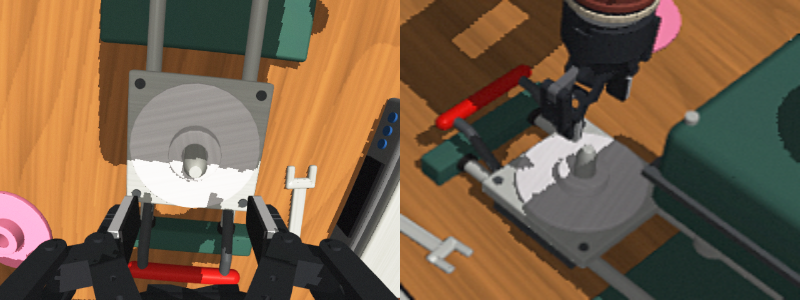

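```bash
cat > pick.py <<'E'
from h import *
def pick(name,R,p0,tag):
    goto([*p0,.36],R_down(th_at(p0)))
    sleep(.15)
    c=calibration("wrist"); im=get_image("wrist"); save("v_"+tag,im)
    best=None
    for s in silhouettes("wrist",name):
        o=locate(c,s['mask'],lambda x,y:riser(x,y,R)); print(s['confidence'],s['extent'],o)
        if np.hypot(*(o[0]-p0))<.008 and o[1]>.9 and best is None: best=o[0]
    assert best is not None
    u,v=proj(c,[*best,.026])[0].round().astype(int); print(u,v)
    cv2.imwrite(f'pics/vc_{tag}.png',cv2.resize(im[v-45:v+45,u-45:u+45,::-1],None,fx=5,fy=5,interpolation=0))
    grip(0.78,40)
    movel([*best,.22],R_down(th_at(best)),v=.2)
    print(movel([*best,.179],v=.05,threshold=5),current_tool_pos(),current_ft_force())
    movel([*best,.182],v=.05)
    grip(0.3,40); print(current_grip_width(),current_tool_pos(),current_ft_force())
    movel([*best,.34],v=.25); sleep(.1)
    p=np.array(current_tool_pos());c=calibration("wrist");im=get_image("wrist");save("g_"+tag,im)
    print(p,current_grip_width(),current_ft_force(),'axis bore',proj(c,[p[0],p[1],p[2]-.156]),current_clock())
    cv2.imwrite(f'pics/gc_{tag}.png',cv2.resize(im[280:410,220:400,::-1],None,fx=4,fy=4,interpolation=0))
E
python3 -c "
from pick import *
pick('middle_mid',.0525,np.array([.418,-.228]),'M')"
```

```text
0.85 [236.1, 143.4, 373.6, 276.4] (array([ 0.41677934, -0.2290855 ]), np.float64(0.9385721403658623))
306 220
False [ 0.41693896 -0.22920486  0.179184  ] [-0.66534802  0.20713015  0.38832264]
0.5623997161875767 [ 0.41684631 -0.22913896  0.18261433] [-2.05263008  1.07453729  7.36981321]
[ 0.41597363 -0.22850756  0.3373541 ] 0.5607663777481594 [ 0.08430657  0.80871386 -3.47977354] axis bore [[307.16464157 352.55905703]] 21.925
```

View pics/gc_M.png

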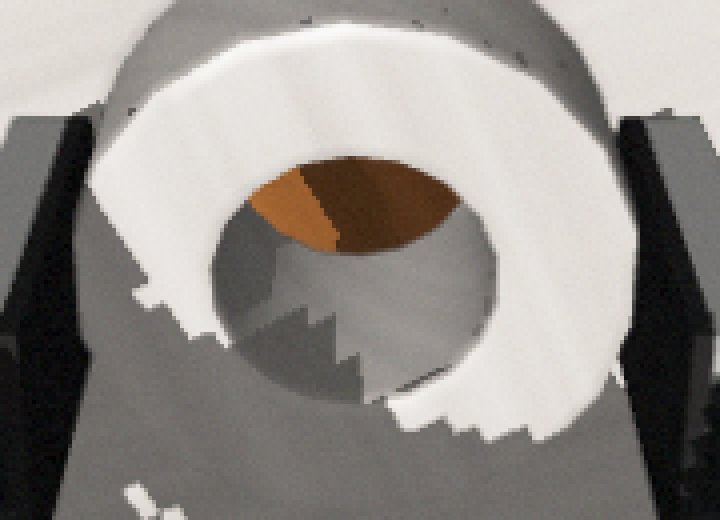

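View pics/v_M.png

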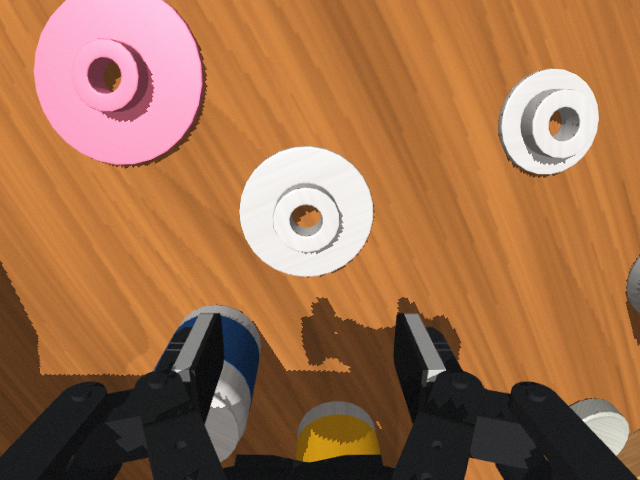

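```bash
cat > place.py <<'E'
from h import *
def insert(T,zseat,tag):
    movel([*T,.335],R_down(th_at(T)),v=.25); sleep(.1)
    for z in (.298,.272):
        h=movel([*T,z],v=.08,threshold=6); print(h,current_tool_pos(),current_ft_force())
        if h: break
    im=get_image("wrist"); save("i_"+tag,im)
    cv2.imwrite(f'pics/ic_{tag}.png',cv2.resize(im[280:410,220:400,::-1],None,fx=4,fy=4,interpolation=0))
    print(current_clock())
def seat(T,zseat,tag):
    z=current_tool_pos()[2]
    movel([*T,z-.002],v=.05)
    h=movel([*T,zseat-.003],v=.05,threshold=6); print(h,current_tool_pos(),current_ft_force())
    if abs(current_tool_pos()[2]-zseat)>.004: print("NOT SEATED"); return
    grip(0.74); print(current_grip_width(),current_tool_pos(),current_ft_force())
    movel([*T,.345],v=.25); sleep(.1)
    a=get_image("wrist"); save("s_"+tag,a); b=get_image("side")[230:400,270:470]
    cv2.imwrite(f'pics/sc_{tag}.png',np.hstack([cv2.resize(a,(400,300)),cv2.resize(b,(400,300))])[:,:,::-1])
    print(current_clock())
E
python3 -c "
from place import *
insert(np.array([.5749,.1247]),.258,'M')"
```

```text
False [0.57483757 0.1247256  0.29748641] [ 0.45536245  0.30891586 -1.00765702]
True [0.57440463 0.12476636 0.28220037] [-0.47109046 -0.19117823 -3.52068215]
24.6583
```

View pics/ic_M.png

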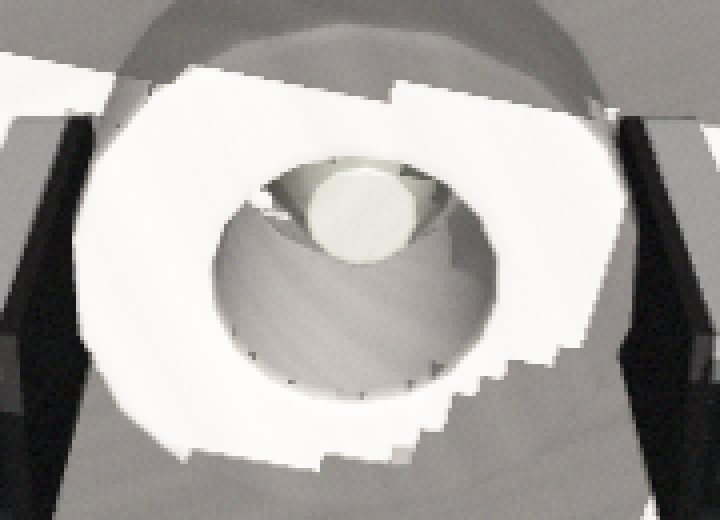

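```bash
python3 -c "
from place import *
seat(np.array([.5753,.1247]),.258,'M')"
```

```text
True [0.57546322 0.1246675  0.25852076] [ 0.33648445 -0.07480137  4.31397103]
0.7399729935275715 [0.57450673 0.12471169 0.25745527] [-0.14094988 -0.25102549 -0.66539105]
26.375
```

View pics/sc_M.png

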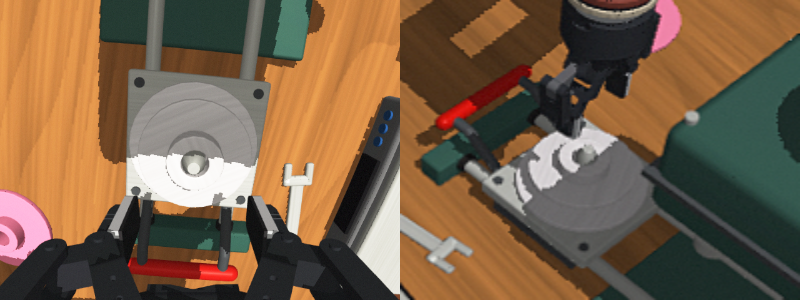

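```bash
python3 -c "
from pick import *
pick('narrow_mid',.04,np.array([.6155,-.2555]),'N')"
```

```text
Traceback (most recent call last):
  File "pick.py", line 10, in pick
    assert best is not None
           ^^^^^^^^^^^^^^^^
AssertionError
```

Network missed it; look at the picture and measure the bore directly.

Run:
```python
from h import *
im=get_image("wrist"); c=calibration("wrist")
for t in ("narrow_mid","middle_mid","wide_mid"):
    for s in silhouettes("wrist",t): print(t,s['confidence'],s['extent'],locate(c,s['mask'],lambda x,y:riser(x,y,.04)))
u,v=proj(c,[.6155,-.2555,.026])[0].round().astype(int); print(u,v)
cv2.imwrite('pics/vc_N.png',cv2.resize(im[v-60:v+60,u-60:u+60,::-1],None,fx=5,fy=5,interpolation=0))
import json; json.dump({k:np.array(q).tolist() for k,q in c.items()},open('c_N.json','w'))
```

```text
narrow_mid 0.65 [254.0, 162.7, 360.2, 256.5] (array([ 0.6147541 , -0.25412595]), np.float64(0.9054462021494989))
middle_mid 0.69 [0.0, 341.1, 53.2, 452.6] (array([ 0.27645695, -0.30428206]), np.float64(0.6840224604389995))
307 218
```

View pics/vc_N.png

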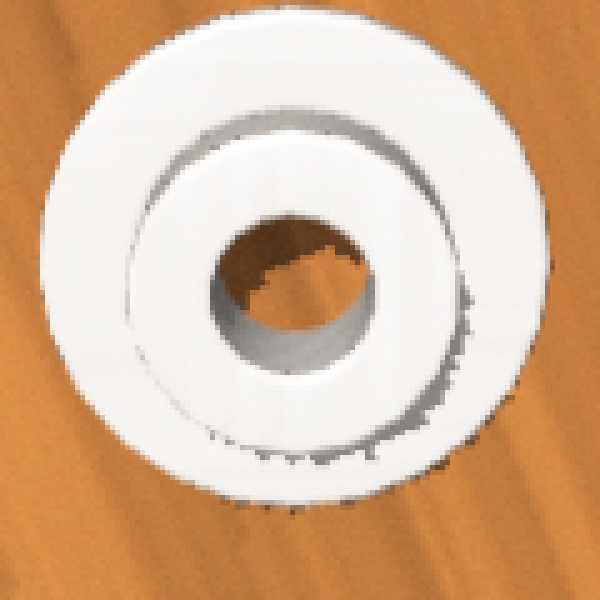

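View pics/v_N.png

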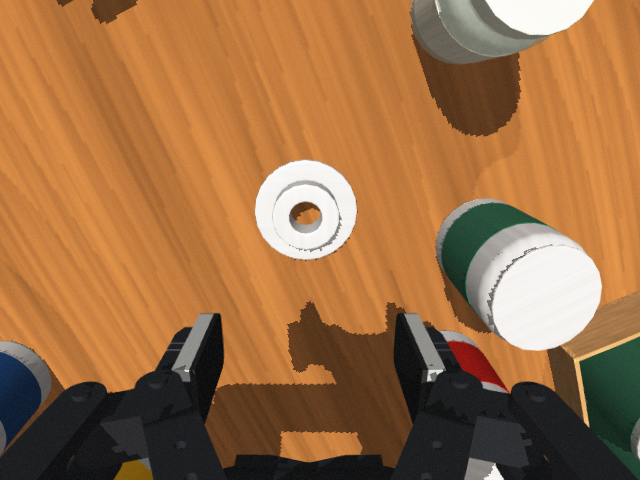

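Run:
```python
from h import *
import json
c=json.load(open('c_N.json')); best=unproj(c,[(305.3,216.7)],.026)[0][:2]; print(best)
assert np.hypot(*(best-[.6148,-.2541]))<.004
grip(0.78,40)
movel([*best,.22],R_down(th_at(best)),v=.2)
print(movel([*best,.179],v=.05,threshold=5),current_tool_pos(),current_ft_force())
movel([*best,.182],v=.05)
grip(0.3,40); print(current_grip_width(),current_tool_pos(),current_ft_force())
movel([*best,.34],v=.25); sleep(.1)
p=np.array(current_tool_pos());c=calibration("wrist");im=get_image("wrist")
print(p,current_grip_width(),current_ft_force(),'axis bore',proj(c,[p[0],p[1],p[2]-.156]),current_clock())
cv2.imwrite(f'pics/gc_N.png',cv2.resize(im[280:410,220:400,::-1],None,fx=4,fy=4,interpolation=0))
```

```text
[ 0.61467253 -0.25405448]
False [ 0.61488172 -0.25417581  0.17933454] [ 0.57397467  0.25990104 -0.62771625]
0.5712512009873576 [ 0.61478456 -0.25412755  0.18286236] [-1.64585182  1.43848915  4.72634241]
[ 0.61378469 -0.25359279  0.33652025] 0.5682357553107729 [-0.11844945 -0.34571092 -2.73058703] axis bore [[307.59852159 352.15891181]] 31.7667
```

View pics/gc_N.png

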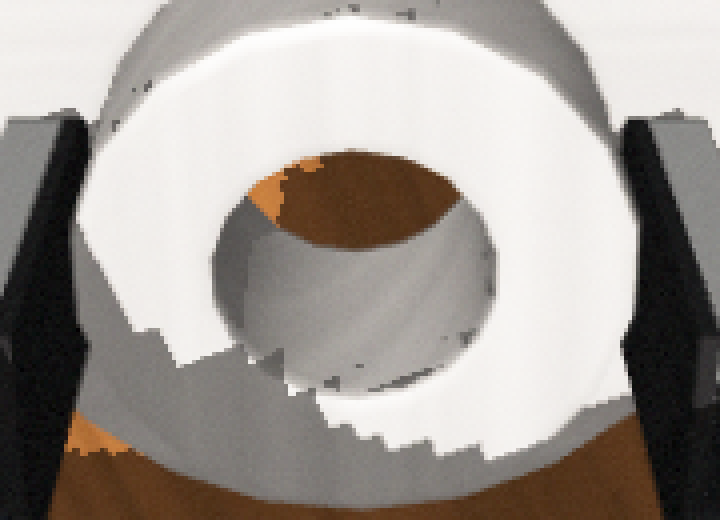

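Run:
```python
from place import *
T=np.array([.5754,.1242])
movel([*T,.335],R_down(th_at(T)),v=.25); sleep(.1)
h=movel([*T,.292],v=.06,threshold=8); print(h,current_tool_pos(),current_ft_force())
sleep(.1);p=np.array(current_tool_pos());c=calibration("wrist")
im=get_image("wrist")
print(current_clock(),proj(c,[[*p[:2],p[2]-.156],[*p[:2],.116]]))
cv2.imwrite('pics/ic_N.png',cv2.resize(im[280:410,220:400,::-1],None,fx=4,fy=4,interpolation=0))
```

```text
False [0.57561138 0.12425352 0.29231804] [ 0.35021593  1.68828758 -2.07960804]
34.5583 [[305.75868888 350.52850738]
 [306.04995891 320.93029847]]
```

View pics/ic_N.png

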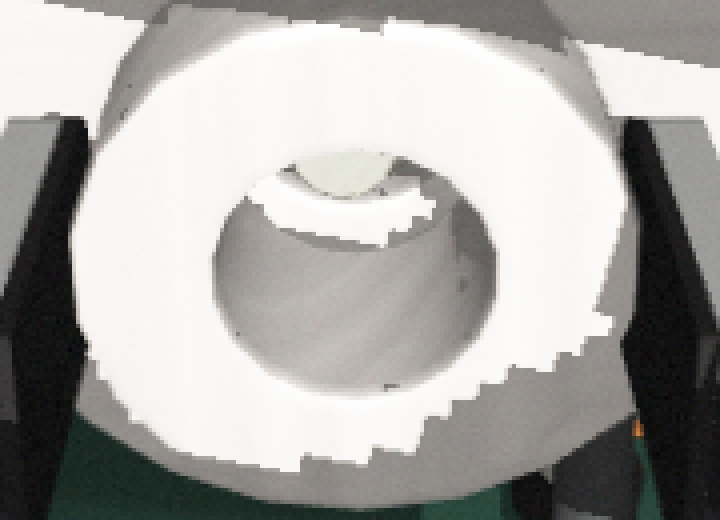

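```bash
python3 -c "
from place import *
seat(np.array([.5749,.1242]),.284,'N')"
```

```text
True [0.57574258 0.12434649 0.28461756] [ 1.35842081 -0.23414536  1.54680962]
0.74342992719411 [0.57485183 0.12423582 0.28347921] [ 0.07452258  0.56505557 -0.17984513]
35.9167
```

Run:
```python
from h import *
im=get_image("side"); cv2.imwrite('pics/st3.png',cv2.resize(im[240:400,280:440,::-1],(600,600),interpolation=2))
w=cv2.imread('pics/s_N.png'); cv2.imwrite('pics/st3w.png',w)
```

```text
(no output)
```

View pics/st3.png

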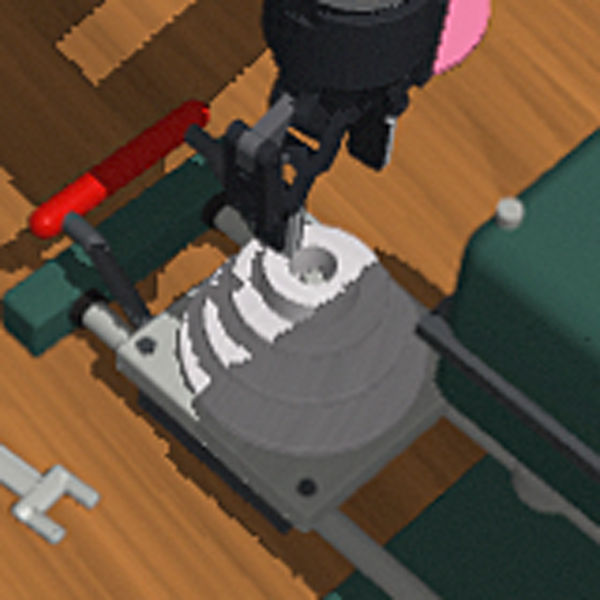

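View pics/st3w.png

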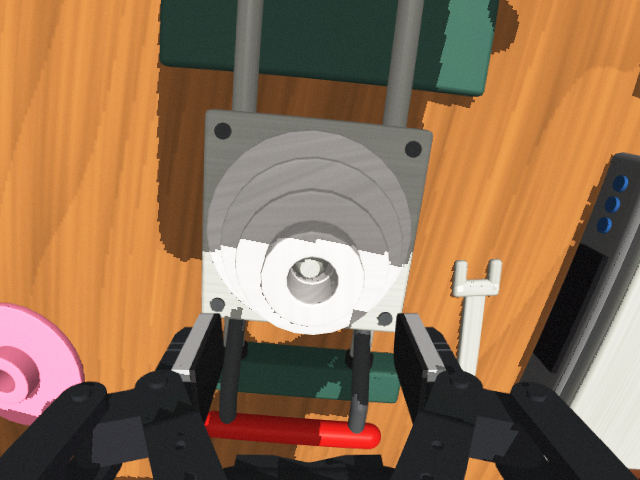

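Run:
```python
from h import *
B=np.array([.5928,-.0138]); r=R_down(1.698-np.pi/2)
A=B-.07*DIR; print(A,solve_ik([*A,.33],r)); 
q=solve_ik([*(B+.16*DIR),.228],r); print(q)
goto([*A,.34],r)
grip(0.0,40); print(current_grip_width())
movel([*A,.228],v=.2)
print(current_tool_pos())
h=movel([*(A+.06*DIR),.228],v=.06,threshold=3); p=np.array(current_tool_pos()); print(h,(p[:2]-B)@DIR,current_ft_force(),current_clock())
im=get_image("side"); cv2.imwrite('pics/pu.png',cv2.resize(im[200:400,240:480,::-1],(720,600),interpolation=2))
```

```text
[ 0.60168026 -0.08323444] [-0.26722994  0.24076398  1.64665751  0.          1.25417116  1.17636272]
[0.11441469 0.32737013 1.75173398 0.         1.06248855 1.55800734]
-0.0016222089445188073
[ 0.60224959 -0.0833813   0.22894004]
True -0.019952922157726535 [-0.42009632  0.01022239  0.0130112 ] 39.2583
```

View pics/pu.png

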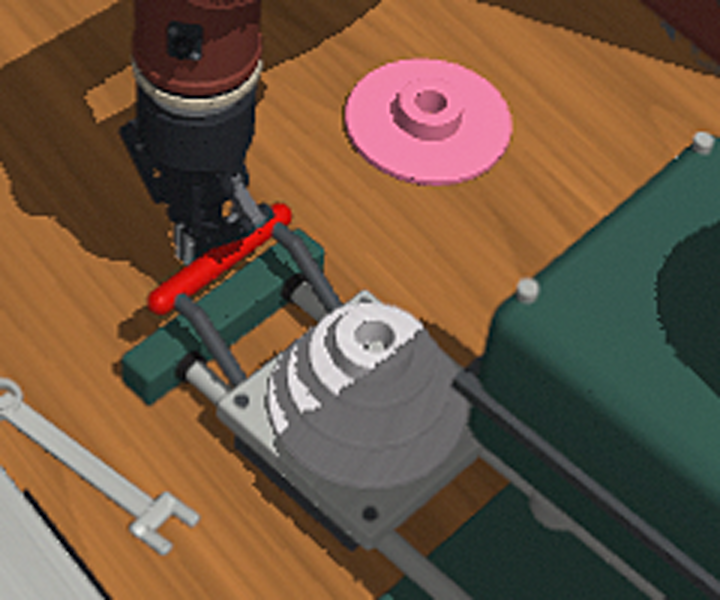

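Run:
```python
from h import *
B=np.array([.5928,-.0138]); 
at=lambda s:[*(B+s*DIR),.228]
S=lambda:(np.array(current_tool_pos())[:2]-B)@DIR
h=movel(at(.14),v=.07,threshold=15); print(h,S(),current_ft_force(),current_clock())
if not h:
    h=movel(at(.225),v=.035,threshold=12); print(h,S(),current_ft_force(),current_clock())
for n in("side","scene"): save("e_"+n,get_image(n))
a=cv2.imread('pics/e_side.png');b=cv2.imread('pics/e_scene.png')
cv2.imwrite('pics/e.png',np.hstack([cv2.resize(a[200:440,300:540],(400,400)),cv2.resize(b[80:280,320:520],(400,400))]))
```

```text
False 0.1399183934364407 [ 0.92053044 -1.47719692 -0.44311854] 41.7583
True 0.16434098267072045 [ 1.08061015 -2.36079359  2.57315686] 42.7917
```

View pics/e.png

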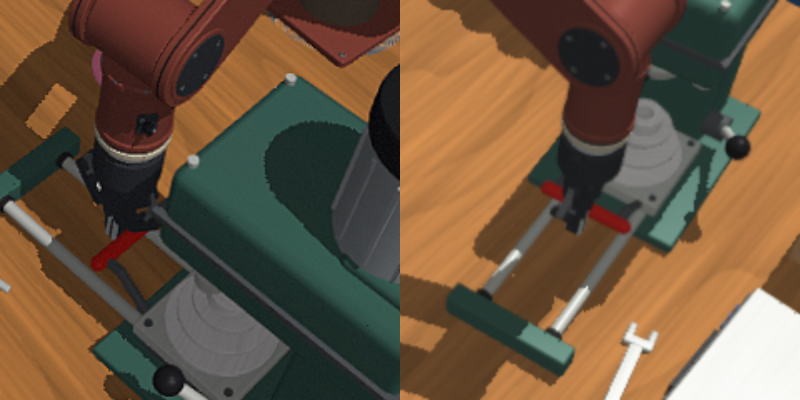

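Run:
```python
from h import *
B=np.array([.5928,-.0138]); 
at=lambda s:[*(B+s*DIR),.228]
S=lambda:(np.array(current_tool_pos())[:2]-B)@DIR
for thr in (12,18):
    h=movel(at(.225),v=.03,threshold=thr); print(h,S(),current_ft_force(),current_clock())
    sleep(.3); print(S(),np.array(current_ft_force())[:2]@DIR,current_ft_force())
save("e2_side",get_image("side"))
```

```text
True 0.16493115884054893 [ 0.94913676 -1.72163989  2.71424156] 43.3833
0.16482878477822635 -0.7077104652425389 [ 1.26246394 -0.55201312  0.57169764]
True 0.16603504420709275 [ 0.9576447  -3.14233535  2.66292889] 44.2083
0.16591431763311387 -1.9071094380257794 [ 0.11140233 -1.90839569  2.23025474]
```

Run:
```python
from h import *
a=cv2.imread('pics/e2_side.png')
cv2.imwrite('pics/e2.png',cv2.resize(a[240:400,320:520],(800,640)[:2] if 0 else (750,600),interpolation=2))
w=get_image("wrist"); save("e2_wrist",w)
b=get_image("scene"); cv2.imwrite('pics/e2s.png',cv2.resize(b[60:220,370:550,::-1],(675,600),interpolation=2))
```

```text
(no output)
```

View pics/e2.png

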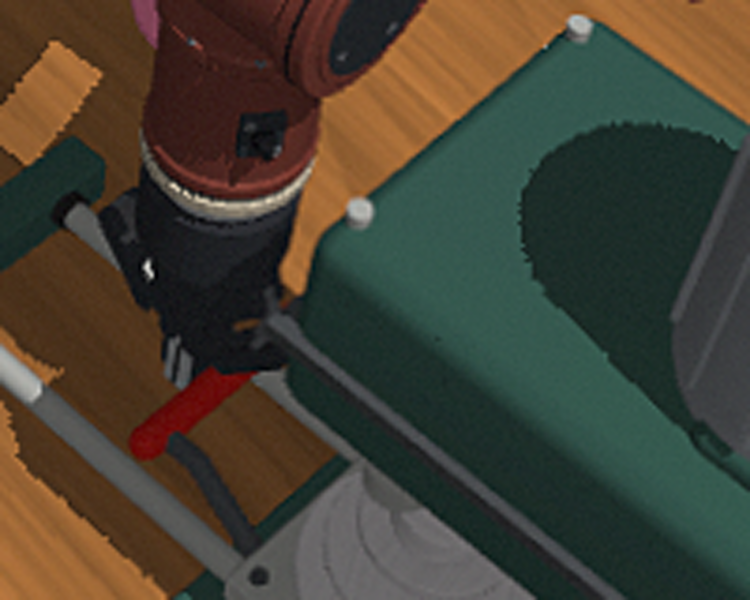

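View pics/e2_wrist.png

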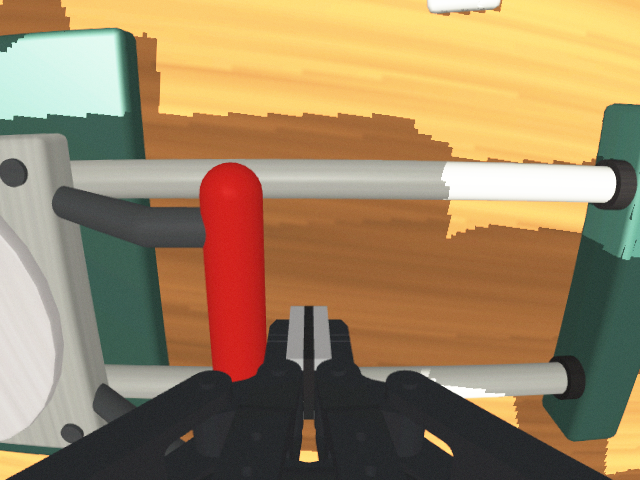

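View pics/e2s.png

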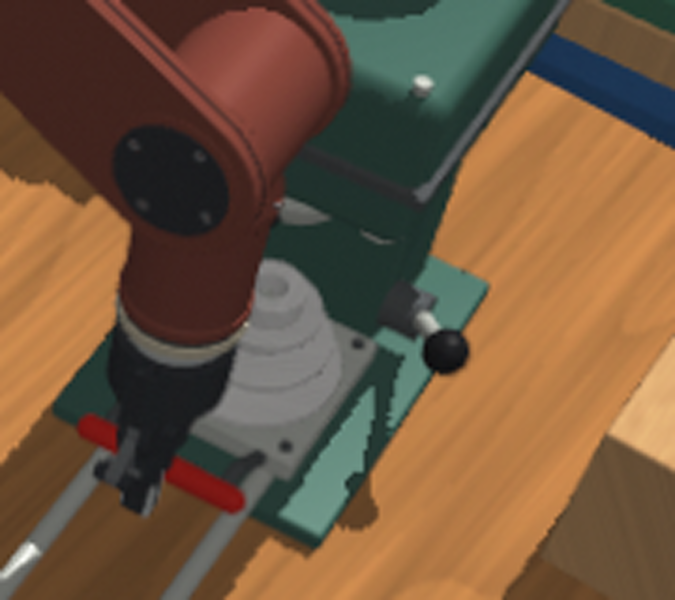

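Run:
```python
from h import *
cs,cd=calibration("scene"),calibration("side")
a,b=(482,112),(393.3,325.3)
r=least_squares(lambda p:np.r_[proj(cs,p)[0]-a,proj(cd,p)[0]-b],[.6,.3,.25]); print(r.x,r.fun)
sp=np.array([.5735,.1275]); side=np.array([-DIR[1],DIR[0]])
for P in [r.x]: d=P[:2]-sp; print('along',d@DIR,'lat',d@side)
```

```text
[0.65002593 0.265741   0.29985309] [ 0.27413492  0.37274984  0.25020954 -0.19440683]
along 0.12741593658908032 lat -0.09344501707258741
```

Run:
```python
from h import *
B=np.array([.5928,-.0138]); at=lambda s,z:[*(B+s*DIR),z]
movel(at(.06,.228),v=.15); movel(at(.0,.36),v=.2); sleep(.2)
print(current_ft_force(),current_clock())
w=get_image("wrist"); save("f_wrist",w)
c=calibration("wrist")
a=get_image("side");b=get_image("scene"); save("f_side",a);save("f_scene",b)
cv2.imwrite('pics/f.png',np.vstack([np.hstack([cv2.resize(a[240:440,300:540],(400,300)),cv2.resize(b[80:260,350:590],(400,300))]),np.hstack([cv2.resize(w,(400,300)),cv2.resize(b,(400,300))])])[:,:,::-1])
```

```text
[0.33295439 0.33887872 0.27265928] 46.5917
```

View pics/f.png

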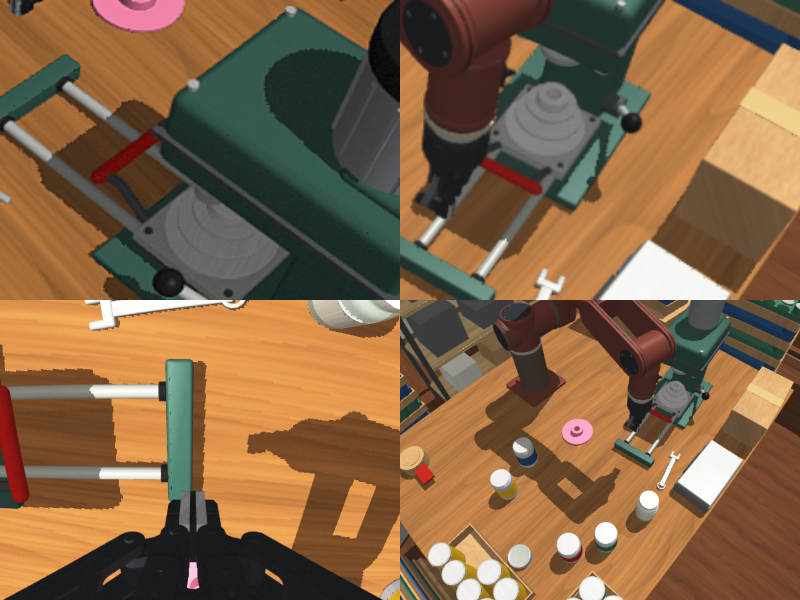

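Run:
```python
from h import *
cs,cd=calibration("scene"),calibration("side")
a,b=(432.8,192.2),(358,357.3)
r=least_squares(lambda p:np.r_[proj(cs,p)[0]-a,proj(cd,p)[0]-b],[.6,.2,.07]); print(r.x,r.fun, (r.x[:2]-[.6488,-.0022])@DIR)
print(current_tool_pos())
close_job(); print(current_clock())
```

```text
[0.62555552 0.17995507 0.07724683] [ 0.23155793  0.29427739  0.22737769 -0.16043075] 0.18363216464858673
[ 0.59265085 -0.01348555  0.359189  ]
the job is handed in; nothing more can be done
the job is handed in; nothing more can be done
```

I threaded the three risers onto the spindle, wide first, then middle, then narrow. I then pushed the carriage in by its red bar at 0.07 m/s, slowing to 0.03 m/s, until it hit a hard stop. I backed the arm off and handed the job in at about 47 s; no verdict was reported.

- **Seating:** the tool came down at 0.232, 0.2585 and 0.2846 m for the three risers, against 0.232, 0.258 and 0.284 m expected. The last pictures show a coaxial, level stack, with nothing being touched.
- **Carriage home:** three rough measures of the travel agree. The bar moved 0.184 m between camera views, the finger pushed about 0.186 m, and the edge of the sealing head implies about 0.182 m. The stop did not give under repeated pushes. The joint value itself cannot be read.
- **Bystanders:** the pink look-alike, cans, jar, lids and wrench look unmoved in the last scene picture; I did not re-measure their positions.
- **What disagreed:**
  - The fixed and wrist cameras differed by 2–4 mm on the spindle. I used the wrist camera and corrected against the spindle tip seen through the bore.
  - The silhouette network missed the narrow riser once, so I measured its bore by hand.
  - One descent of the middle riser stopped on a false force trigger; the picture showed it aligned, so I carried on.

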